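# Back the feed wheel off by one notch

## Robot

A 6-joint arm with a two-finger parallel gripper is mounted at the origin on the work surface. World frame = base frame: x ahead of the robot, y to its left, z up, the work surface at z = 0. Lengths are in m, angles in degrees, forces in N, time in s.
With the tool pointing down it reaches from about 0.375 to 0.9 m from the base axis. Payload 3.1 kg.
Tool frame: the origin (TCP) lies at the very end of the fingers, on their centre line; the grasp point (between the pads) lies 19 mm behind it (bot.grip_point_offset is the distance from the TCP to the grasp point, in m); z points along the fingers, x is the direction in which the jaws open and shut, and the axes are right-handed (so a half turn about z gives the same grasp; the last joint's range is limited). The gripper opens to 87 mm and grips with 3 to 60 N. Pads are 19 mm wide; open, the fingers measure 117 mm over their backs; the gripper's body (75 mm by 190 mm) begins 51 mm behind the grasp point.
Start: joints at [-80.128, 30.224, 82.088, -0, 67.689, -10.227], TCP at [0.215, -0.587, 0.223] pointing down, gripper open.
Joint ranges: [-176.69, 176.69], [-43.24, 126.21], [12.49, 139.97], [-82, 262], [0, 151.66], [-163.58, 163.58]. Speed limits (degrees/s): [159.86, 159.86, 180, 180, 180, 180].

## Interface

Orientations are given as a 3x3 rotation matrix whose columns are the frame's x, y, z axes.
In Python, from rig import bot, capture, recognise, place_of gives the robot as it stands.
- The arm moves only by the tool send_rows, never from a script. Its argument "motion" is a list of rows, each a list of 2 entries, a list of its own where there are three numbers: the shift along the tool's x, y, z in mm, then the turn about the tool's z in rad. A call has exactly 5 rows; each row shifts and turns the pose as measured when the row begins, along the tool's axes as they then stand; what a row does not reach is not made up. A row lasts 1/12 s, in which the tool goes at most 41.7 mm and 7.16 degrees, less where a joint would pass 70% of its speed; a pose out of reach is approached as far as the arm can. A call with a gripper value outside its range is refused whole. "gripper" is the closure, from 0 (fully open) to 1 (shut), set as the call begins (left out, the last holds). The fingers move at their own pace and stop on an object; the grip force is fixed at half the most. Time passes only in rows, so rows that do not move let the fingers close, or fill a call up. It gives the time, the measured TCP pose, the force and the opening at its end, in the units of the state.
- bot.read_state(): the state, without advancing time (a new reading comes with each control period).
- capture(name): name is "scene" or "top" or "wrist"; returns a dict with "image" (480x640x3 uint8, blue, green, red), "fx", "fy", "cx", "cy" (pixels), "dist_coeffs" ([k1, k2, p1, p2, k3] as OpenCV has them; the pictures are not rectified), "rvec" (rotation vector, rad) and "tvec" (3), from world to camera coordinates, as OpenCV has them. Camera axes: x right, y down, z forward; pixel columns grow to the right and rows downward; lengths in m; the calibration is good to about 2 mm. A picture is of the moment at which its call begins. There is no depth.
- bot.hand_in(): hands the job in, once; it reports no verdict.
Trained networks look in the newest picture that a camera, given by its name, has taken for a name from the list of things; names that differ only in an ending like _2 or _b are one class to them, and where a whole thing is asked for, a point or a joint stands for the part that bears it (a point fixed in the world has none). Each returns a list of dicts, best first, with "p" (0 to 1); they miss things now and then, are a little off and sometimes report something else, mostly with a low value. They report only what shows in the picture. A call takes as long as a camera call.
- recognise(camera, target): "xy" ([column, row] in pixels, amid what is visible of it).
- place_of(camera, target): "xy" ([column, row] in pixels: a listed point, or the origin of a listed thing).
The state is a dict: "time_s": time; "joint_positions": joint angles; "qvel": joint speeds; "tau": joint torques, N m; "position": TCP position; "tcp_rot": TCP orientation; "force": force on the tool from outside, world axes, zero at the start; "moment": the same for the moment, N m; "opening": opening from 0.0 (shut) to 1.0 (fully open).
Only numpy, scipy, OpenCV 4.12 (cv2) and the standard library are available. Lean on these libraries where they do the work, as an engineer would, in place of code of your own. Each camera call takes 0.05 s, during which the arm holds its last target.

## Task

The feed wheel has been wound one notch too far. With a fingertip, lift the ratchet pawl out of the teeth by pushing its upright thumb tab over, push the wheel backward (clockwise seen from above) by one notch (the upright pegs are there to push on), then push the tab upright again so that the pawl is fully down in that next notch. Do not wind the wheel forward, and leave the loose parts and tools around it where they are.

Things in the scene. Friction and masses are not known exactly. Their poses are not given: they have to be found in the camera images.
- unit: feed-wheel unit, screwed to the table: aluminium plate 280 (x) x 300 (y) x 12 mm carrying a flat toothed wheel and a steel pawl at the wheel's left (+y) rim. Origin: on the table, on the wheel's vertical axis (plate centre); x points away from the robot at yaw 0, y to the left, z up. 'Unit' coordinates in the other entries are in this frame, mm
- hub_top (a point): centre of the hub's top, on the wheel axis, unit (0, 0, 78). Wheel: 210 mm across, upper face 50 above the table. Twelve saw teeth at radius 85 to 105, tops at 64, one every 30 degrees. Hub 44 across. Four upright round steel pegs, 14 across, at radius 62, 90 degrees apart, from height 50 to 100
- pawl_nose (a point): middle of the lower end of the pawl's nose, unit (0, 95, 52) when down between two teeth; nose 8 mm wide along x. The pawl's bar runs from it 75 mm along unit +x to the pivot at unit (75, 95, 66), pivot axis along y. A fixed bracket 18 x 16 mm, top at 70, stands beside the pivot at unit (75, 117)
- wheel (a joint): wheel angle, rad, about 0 at the start; negative = backward = clockwise from above; one notch = -0.524. A notch has play: one notch back, the pawl seats fully with the wheel between about -0.57 and -0.42. With the pawl down a tooth blocks turning back. Turns stiffly (0.12 N m, 2 N at a peg), stays where left
- pawl (a joint): pawl angle, rad: 0 = fully down, grows as the nose rises, stop at 1.1; from about 0.2 the nose is clear of the teeth. Stiff pivot (about 0.1 N m, 3 N at mid tab): it stays at whatever angle it is left, up or down
- tab_top (a point): middle of the top edge of the pawl's thumb tab: upright steel plate 8 mm thick (x), 24 wide (y), over the pivot, its top 60 mm above the pivot (126 above the table with the pawl down). Pushed along the unit's +x (away from the nose) it leans over and raises the pawl; pushed back along -x to upright it lowers it
- peg_top (a point): centre of the top of the peg on the unit's -x side: radius 62, at 195 degrees (counter-clockwise from the unit's x axis) plus the wheel angle, top 100 mm above the table. Turning the wheel backward moves this peg along the unit's +y
- puck_a: bystander on a front corner of the plate: turned aluminium workpiece, 36 mm across, 30 mm high; origin under its centre
- puck_b: bystander on the other front corner of the plate (the two may be swapped): black plastic workpiece with a narrow top, 36 mm across, 36 mm high; origin under its centre
- oil: bystander on the far right corner of the plate: small white oil bottle, 32 mm across, 75 mm high; origin under its centre
- driver: bystander: screwdriver lying on the table to the right of the unit; origin on the table under it
- spanner: bystander: open spanner lying on the table to the left of the unit; origin on the table under it
- collar: bystander: steel shaft collar, 48 mm across, 22 mm high, on the table to the left; origin under its centre

How it is judged:
By the outcome, as a careful person would: the job done as asked, in the order asked, and still so for the second after the job is handed in, with the robot touching nothing.
It also fails if it takes over 56 s, if anything falls off the work surface, if the arm or the gripper's body presses on something with over 40 N, if the wrist force passes 120 N, or if a joint passes its speed limit or range.

## Working session

There is one attempt and no reset: what is moved stays moved. The work goes in short steps, Python scripts to look and compute and a tool call to move; the robot and the scene stay as the last step left them, time stands still between calls to the robot, and variables do not carry over. Pictures are saved under pics/ and viewed, and the job is handed in when it is done.

Besides the shell and the picture viewer there is one more tool, called after "Request:" by a JSON object that holds its "fn" and its "kwargs". send_rows: Moves the arm, as the interface text tells. Its arguments: {"type":"object","properties":{"motion":{"type":"array","items":{"type":"array"}},"gripper":{"type":"number"}},"required":["motion"]}

```bash
mkdir -p pics; ls
cat > h.py <<'E'
import numpy as np,cv2
from rig import bot,capture,recognise,place_of
def K(c): return np.array([[c["fx"],0,c["cx"]],[0,c["fy"],c["cy"]],[0,0,1.]])
def ray(c,xy):
    u=cv2.undistortPoints(np.array([[xy]],float),K(c),np.array(c["dist_coeffs"],float))[0,0]
    R=cv2.Rodrigues(np.array(c["rvec"],float))[0];t=np.array(c["tvec"],float).ravel()
    d=R.T@np.array([u[0],u[1],1]);return -R.T@t,d/np.linalg.norm(d)
def atz(c,xy,z):
    o,d=ray(c,xy);return o+d*(z-o[2])/d[2]
def tri(rs):
    A=sum(np.eye(3)-np.outer(d,d) for o,d in rs);b=sum((np.eye(3)-np.outer(d,d))@o for o,d in rs)
    p=np.linalg.solve(A,b);return p,[np.linalg.norm((np.eye(3)-np.outer(d,d))@(p-o)) for o,d in rs]
def proj(c,p):
    return cv2.projectPoints(np.array(p,float).reshape(-1,3),np.array(c["rvec"],float),np.array(c["tvec"],float),K(c),np.array(c["dist_coeffs"],float))[0].reshape(-1,2)
E
python3 - <<'E'
from h import *
np.set_printoptions(precision=4,suppress=True)
C={}
for n in("scene","top"):
    c=C[n]=capture(n);cv2.imwrite(f"pics/{n}0.png",c["image"])
for t in("hub_top","pawl_nose","tab_top","peg_top","unit"):
    rs=[]
    for n in C:
        r=place_of(n,t);print(t,n,[(np.round(x["xy"],1),round(x["p"],2)) for x in r[:4]])
        if r: rs.append(ray(C[n],r[0]["xy"]))
    if len(rs)==2: print(tri(rs))
s=bot.read_state();print(s["time_s"],s["position"],s["tcp_rot"],s["force"])
E
```

```text
pics
hub_top scene []
hub_top top [(array([289.2, 246. ]), 0.72)]
pawl_nose scene [(array([367.2, 293.8]), 0.86)]
pawl_nose top [(array([248. , 262.2]), 0.6)]
(array([0.4738, 0.1296, 0.0539]), [np.float64(0.0009306457851226784), np.float64(0.000930645785122708)])
tab_top scene [(array([344. , 298.5]), 0.87)]
tab_top top [(array([231.5, 224.2]), 0.66)]
(array([0.546 , 0.1541, 0.1283]), [np.float64(0.0006238443444715872), np.float64(0.0006238443444716032)])
peg_top scene [(array([348.6, 231.1]), 0.82)]
peg_top top [(array([307.5, 273.5]), 0.71)]
(array([0.4507, 0.0006, 0.1015]), [np.float64(0.00031522741827528594), np.float64(0.00031522741827525716)])
unit scene [(array([329.9, 280.5]), 0.92)]
unit top [(array([292.4, 250.3]), 0.71)]
(array([ 0.5073,  0.0369, -0.0072]), [np.float64(0.001576167083109207), np.float64(0.0015761670831091926)])
0.6 [ 0.2148 -0.5869  0.2226] [[ 0.3437 -0.9391 -0.    ]
 [-0.9391 -0.3437 -0.    ]
 [ 0.      0.     -1.    ]] [ 0.1278  0.9542 -0.5836]
```

View pics/scene0.png

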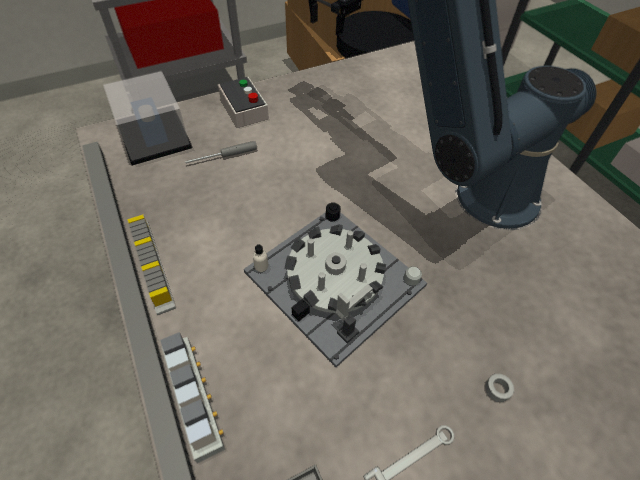

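View pics/top0.png

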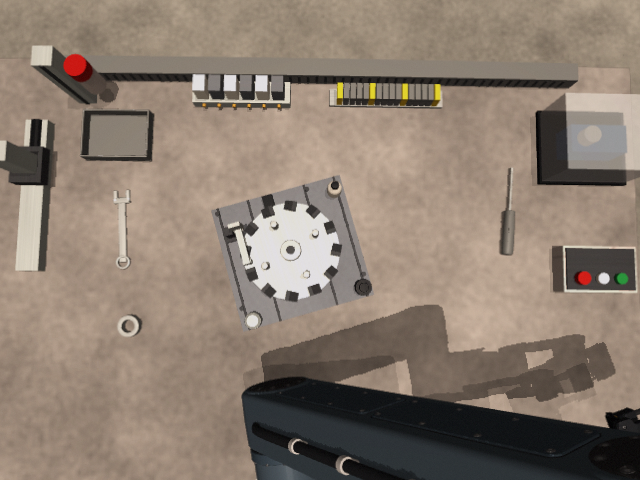

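The scene picture shows the unit with the pawl at (345,310) and the tab at (348,325). In the top picture the hub is at (290,250) and the tab at about (232,232). Next I fit the unit pose.

```bash
cat > fit.py <<'E'
from h import *
from scipy.optimize import least_squares
np.set_printoptions(precision=4,suppress=True)
M={"hub_top":(0,0,78),"pawl_nose":(0,95,52),"tab_top":(75,95,126),"peg_top":(62*np.cos(np.radians(195)),62*np.sin(np.radians(195)),100),"unit":(0,0,0)}
C={n:capture(n) for n in("scene","top")}
obs=[]
for t in M:
  for n in C:
    r=place_of(n,t)
    if r and r[0]["p"]>.3: obs.append((n,t,r[0]["xy"]))
def W(q,p):
    c,s=np.cos(q[2]),np.sin(q[2]);p=np.array(p)/1000
    return [q[0]+c*p[0]-s*p[1],q[1]+s*p[0]+c*p[1],p[2]]
f=lambda q:np.concatenate([proj(C[n],W(q,M[t]))[0]-xy for n,t,xy in obs])
r=least_squares(f,[.507,.037,.3],loss="soft_l1",x_scale=[.01,.01,.05])
print(r.x,np.degrees(r.x[2]))
for (n,t,_),e in zip(obs,f(r.x).reshape(-1,2)): print(n,t,e)
np.save("pose.npy",r.x)
for n in C:
    im=C[n]["image"].copy();c=proj(C[n],W(r.x,(0,0,60)))[0]
    for t in M:
        p=proj(C[n],W(r.x,M[t]))[0];cv2.circle(im,tuple(int(v) for v in p),2,(0,0,255),-1)
    for a in [(-140,-150),(140,-150),(140,150),(-140,150)]:
        p=proj(C[n],W(r.x,(*a,12)))[0];cv2.circle(im,tuple(int(v) for v in p),2,(255,0,0),-1)
    x,y=int(c[0]),int(c[1]);cv2.imwrite(f"pics/fit_{n}.png",cv2.resize(im[y-105:y+105,x-120:x+120],None,fx=2.8,fy=2.8,interpolation=2))
E
python3 fit.py
```

```text
[0.5027 0.0378 0.3483] 19.95639212562054
scene hub_top [-2.0515 -0.0447]
top hub_top [-2.8868  1.5119]
scene pawl_nose [-0.5951 -2.1807]
top pawl_nose [-3.3167  0.029 ]
scene tab_top [-21.5962   3.0874]
top tab_top [-0.9588  5.6872]
scene peg_top [-0.0376  2.1653]
top peg_top [1.6261 0.7294]
scene unit [-1.6843 -2.044 ]
top unit [0.1983 0.6048]
```

View pics/fit_scene.png

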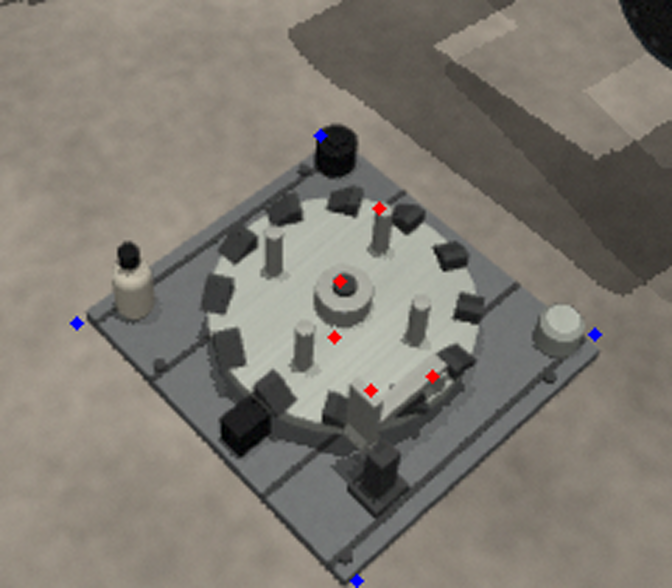

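View pics/fit_top.png

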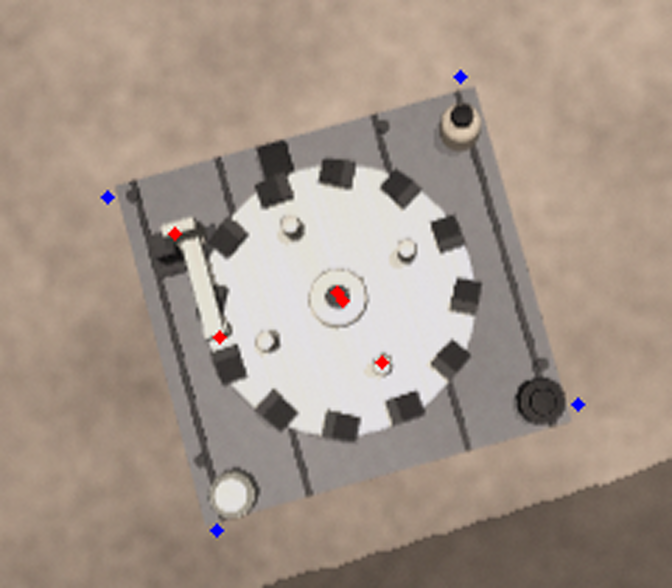

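The fit's yaw is off: the blue corner marks are turned about 3–4° against the plate, and one tab reading is an outlier. I'll refit using the plate corners picked from the pictures.

```bash
cat > fit2.py <<'E'
from h import *
from scipy.optimize import least_squares
np.set_printoptions(precision=4,suppress=True)
exec(open("fit.py").read().split("C={n:")[0].split("\n",1)[1])
C={n:capture(n) for n in("scene","top")}
q0=np.load("pose.npy")
def W(q,p):
    c,s=np.cos(q[2]),np.sin(q[2]);p=np.array(p)/1000
    return [q[0]+c*p[0]-s*p[1],q[1]+s*p[0]+c*p[1],p[2]]
def off(n):
    c=proj(C[n],W(q0,(0,0,60)))[0];return np.array([int(c[0])-120,int(c[1])-105])
co={"top":{(140,150):(118,185),(140,-150):(475,88),(-140,-150):(571,421),(-140,150):(208,517)},"scene":{(140,150):(345,583),(140,-150):(87,316),(-140,150):(600,353)}}
obs=[(n,(*k,12),off(n)+(np.array(v)+.5)/2.8-.5) for n in co for k,v in co[n].items()]
for n,k,v in [("top","tab",(176,230)),("top","hub",(338,297)),("top","nose",(216,340)),("top","peg",(382,360)),("scene","peg",(382,210)),("scene","tab",(366,388)),("scene","hub",(344,280))]:
    t=[m for m in M if k in m][0]
    obs.append((n,M[t],off(n)+(np.array(v)+.5)/2.8-.5))
f=lambda q:np.concatenate([proj(C[n],W(q,t))[0]-xy for n,t,xy in obs])
r=least_squares(f,[.507,.037,.3],loss="soft_l1",x_scale=[.01,.01,.05])
print(r.x,np.degrees(r.x[2]))
for (n,t,xy),e in zip(obs,f(r.x).reshape(-1,2)): print(n,np.round(t),xy,e)
np.save("pose2.npy",r.x)
for t in ("hub_top","tab_top","peg_top"):print(t,W(r.x,M[t]))
for n in C:
    im=C[n]["image"].copy()
    o=off(n);im=cv2.resize(im[o[1]:o[1]+210,o[0]:o[0]+240],None,fx=2.8,fy=2.8,interpolation=2)
    D=lambda p:tuple(int(v) for v in ((proj(C[n],W(r.x,p))[0]-o+.5)*2.8))
    for t in M.values(): cv2.circle(im,D(t),3,(0,0,255),-1)
    for a in [(-140,-150),(140,-150),(140,150),(-140,150)]: cv2.circle(im,D((*a,12)),3,(255,0,0),-1)
    for k in range(60): cv2.circle(im,D((105*np.cos(k/9.549),105*np.sin(k/9.549),50)),1,(0,255,0),-1)
    cv2.imwrite(f"pics/fit2_{n}.png",im)
E
python3 fit2.py
```

```text
[0.5007 0.0382 0.293 ] 16.787310938994928
top [140 150  12] [211.8214 209.75  ] [-1.3346  0.7072]
top [ 140 -150   12] [339.3214 175.1071] [-0.4053 -0.705 ]
top [-140 -150   12] [373.6071 294.0357] [0.4929 0.0905]
top [-140  150   12] [243.9643 328.3214] [-0.7749  3.5292]
scene [140 150  12] [335.8929 365.8929] [-0.1519 -0.9522]
scene [ 140 -150   12] [243.75   270.5357] [-1.1542 -1.7211]
scene [-140  150   12] [426.9643 283.75  ] [-0.4544 -1.6273]
top [ 75  95 126] [232.5357 225.8214] [ 0.5922 -0.7405]
top [ 0  0 78] [290.3929 249.75  ] [-0.3032  0.0143]
top [ 0 95 52] [246.8214 265.1071] [ 1.2264 -2.2823]
top [-60. -16. 100.] [306.1071 272.25  ] [-1.1251  2.6646]
scene [-60. -16. 100.] [349.1071 232.6786] [1.481  0.0722]
scene [ 75  95 126] [343.3929 296.25  ] [-0.1894  1.2136]
scene [ 0  0 78] [335.5357 257.6786] [-0.2496  0.8934]
hub_top [np.float64(0.5006968952410068), np.float64(0.03819451093544161), np.float64(0.078)]
tab_top [np.float64(0.5450627778536739), np.float64(0.15080742520373963), np.float64(0.126)]
peg_top [np.float64(0.44799631399847134), np.float64(0.005534922194936611), np.float64(0.1)]
```

View pics/fit2_scene.png

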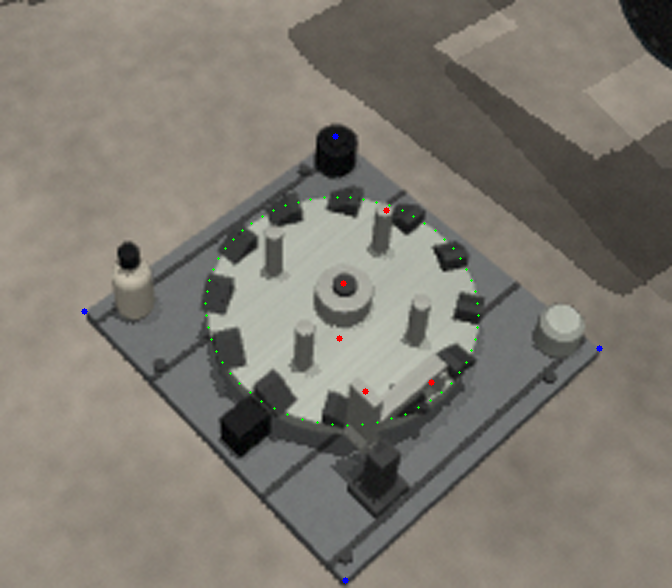

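View pics/fit2_top.png

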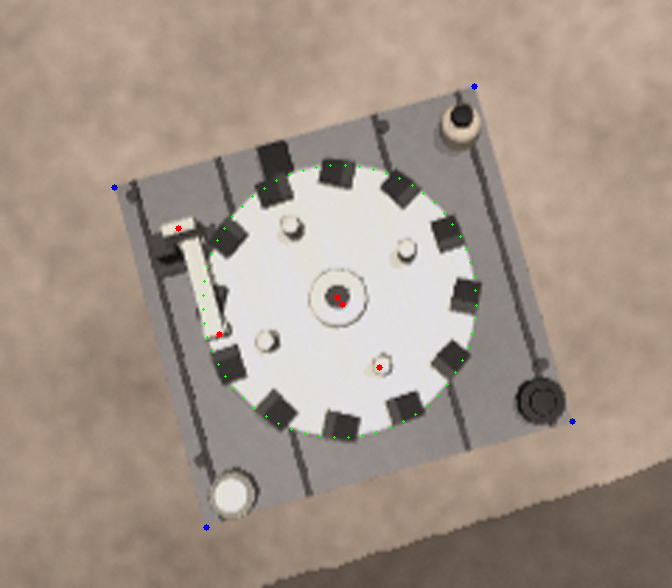

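```bash
cat > go.py <<'E'
from h import *
import sys
np.set_printoptions(precision=1,suppress=True)
q=np.load("pose2.npy");c,s=np.cos(q[2]),np.sin(q[2]);U=np.array([[c,-s,0],[s,c,0],[0,0,1]]);o=np.array([q[0],q[1],0])
st=bot.read_state();R=np.array(st["tcp_rot"]);p=np.array(st["position"])
print("t",round(st["time_s"],2),"unit pos",U.T@(p-o)*1000,"F unit",U.T@np.array(st["force"]),"open",st["opening"])
a=np.arctan2(*(U.T@R[:,0])[[1,0]]);print("yaw of tool x in unit",np.degrees(a),"turn",round(a+np.pi/2,3))
for k in sys.argv[1:]:
    t=np.array(eval(k))/1000.;w=o+U@t;print(k,"world",w*1000,"tool shift",R.T@(w-p)*1000)
E
python3 go.py "(40,95,200)" "(40,95,105)"
```

```text
t 1.3 unit pos [-454.2 -515.9  222.6] F unit [-0.4  0.1 -0.1] open 1.0036720196660285
yaw of tool x in unit -86.68643622256351 turn 0.058
(40,95,200) world [511.6 140.7 200. ] tool shift [-581.3 -528.7   22.5]
(40,95,105) world [511.6 140.7 105. ] tool shift [-581.3 -528.7  117.5]
```

Request:
{"fn": "send_rows", "kwargs": {"motion": [[[-28,-26,0],0.058],[[-28,-26,0],0],[[-28,-26,0],0],[[-28,-26,0],0],[[-28,-26,0],0]], "gripper": 1}}

```text
time_s: 1.72
position: [0.2963, -0.4195, 0.2212]
tcp_rot: [[0.274, -0.962, 0.001], [-0.962, -0.274, -0.011], [0.011, 0.002, -1.0]]
force: [0.9, 0.2, 0.6]
opening: 0.704
```

Request:
{"fn": "send_rows", "kwargs": {"motion": [[[-28,-26,0],0],[[-28,-26,0],0],[[-28,-26,0],0],[[-28,-26,0],0],[[-28,-26,0],0]]}}

```text
time_s: 2.13
position: [0.3859, -0.2416, 0.2204]
tcp_rot: [[0.27, -0.963, 0.003], [-0.963, -0.27, -0.013], [0.014, 0.0, -1.0]]
force: [2.4, -0.3, 0.0]
opening: 0.324
```

Request:
{"fn": "send_rows", "kwargs": {"motion": [[[-28,-26,0],0],[[-28,-26,0],0],[[-28,-26,0],0],[[-28,-26,0],0],[[-28,-26,0],0]]}}

```text
time_s: 2.55
position: [0.4766, -0.063, 0.22]
tcp_rot: [[0.269, -0.963, 0.007], [-0.963, -0.269, -0.016], [0.017, -0.003, -1.0]]
force: [0.5, -0.0, 0.1]
opening: 0.019
```

```bash
python3 go.py "(40,95,200)" "(40,95,105)"
```

```text
t 2.55 unit pos [-52.3 -89.9 220. ] F unit [ 0.5 -0.2  0.1] open 0.018712073777898897
yaw of tool x in unit -91.18793646445886 turn -0.021
(40,95,200) world [511.6 140.7 200. ] tool shift [-187.1  -88.4   17.1]
(40,95,105) world [511.6 140.7 105. ] tool shift [-188.8  -88.1  112. ]
```

Request:
{"fn": "send_rows", "kwargs": {"motion": [[[-37,-17,0],-0.02],[[-37,-17,0],0],[[-37,-17,0],0],[[-37,-17,0],0],[[-30,-15,0],0]]}}

```text
time_s: 2.97
position: [0.5099, 0.1373, 0.2186]
tcp_rot: [[0.289, -0.957, 0.015], [-0.957, -0.289, -0.017], [0.021, -0.01, -1.0]]
force: [0.7, -1.0, 0.1]
opening: 0.005
```

Request:
{"fn": "send_rows", "kwargs": {"motion": [[[0,0,0],0],[[0,0,0],0],[[0,0,0],0],[[0,0,0],0],[[0,0,0],0]]}}

```text
time_s: 3.38
position: [0.5102, 0.1429, 0.2189]
tcp_rot: [[0.298, -0.954, 0.018], [-0.954, -0.298, -0.015], [0.02, -0.012, -1.0]]
force: [0.4, -0.3, -0.0]
opening: 0.003
```

```bash
python3 go.py "(40,95,200)" "(40,95,105)"; python3 -c "
from h import *
for n in('scene','top','wrist'): cv2.imwrite(f'pics/{n}1.png',capture(n)['image'])"
```

```text
t 3.38 unit pos [ 39.3  97.5 218.9] F unit [ 0.2 -0.4 -0. ] open 0.002530063214872579
yaw of tool x in unit -89.45411385466969 turn 0.01
(40,95,200) world [511.6 140.7 200. ] tool shift [ 2.2 -0.4 18.9]
(40,95,105) world [511.6 140.7 105. ] tool shift [  0.3   0.8 113.9]
```

View pics/wrist1.png

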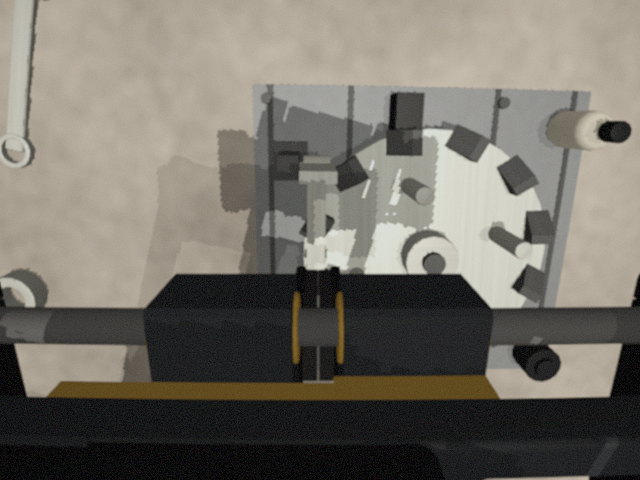

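View pics/scene1.png

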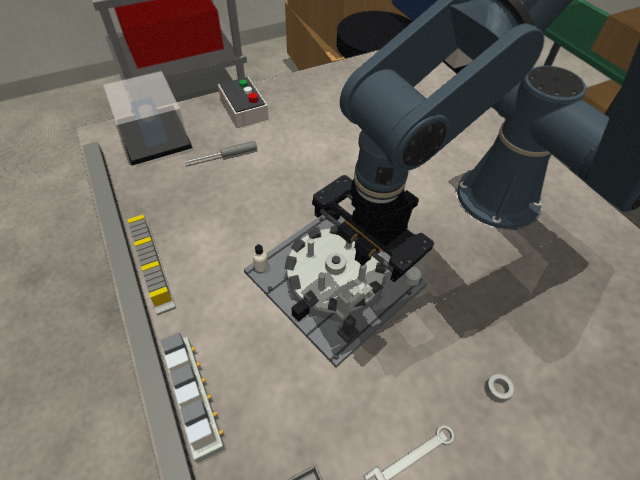

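The wrist picture shows the tab top at (318,161), the unit square to the tool, and clear space in front of the tab. I'll check the tab position from this view.

Run:
```python
from h import *
np.set_printoptions(precision=1,suppress=True)
q=np.load("pose2.npy");c,s=np.cos(q[2]),np.sin(q[2]);U=np.array([[c,-s,0],[s,c,0],[0,0,1]]);o=np.array([q[0],q[1],0])
w=capture("wrist")
for t in("tab_top","peg_top","hub_top","pawl_nose","unit"):
  z={"tab_top":.126,"peg_top":.1,"hub_top":.078,"pawl_nose":.052,"unit":0}[t]
  for x in place_of("wrist",t)[:2]: print(t,x["p"],np.array(x["xy"]),U.T@(atz(w,x["xy"],z)-o)*1000)
for n,px,z in [("tab far edge",(318,156),.126),("tab near edge",(318,166),.126),("tab L",(300,161),.126),("tab R",(337,161),.126),("hub",(433,262),.078),("corner FL",(253,86),.012),("corner FR",(590,92),.012),("pegs",(423,194),.1),("pegs",(524,252),.1)]:
  print(n,U.T@(atz(w,px,z)-o)*1000)
im=w["image"][60:300,230:600];cv2.imwrite("pics/w1z.png",cv2.resize(im,None,fx=2.1,fy=2.1,interpolation=2))
```

```text
tab_top 0.7 [314.9 176.6] [ 76.3  98.9 126. ]
hub_top 0.9 [433.9 268.4] [-2.8  2.6 78. ]
pawl_nose 0.75 [316.6 251.8] [ 2.4 95.9 52. ]
unit 0.85 [409.8 238.6] [-0.9  3.5  0. ]
tab far edge [ 89.1  97.  126. ]
tab near edge [ 83.  97. 126.]
tab L [ 86.  108.2 126. ]
tab R [ 86.2  85.2 126. ]
hub [ 2.6  3.8 78. ]
corner FL [138.9 151.1  12. ]
corner FR [ 138.9 -147.1   12. ]
pegs [ 61.1  22.2 100. ]
pegs [ 18.2 -56.8 100. ]
```

View pics/w1z.png

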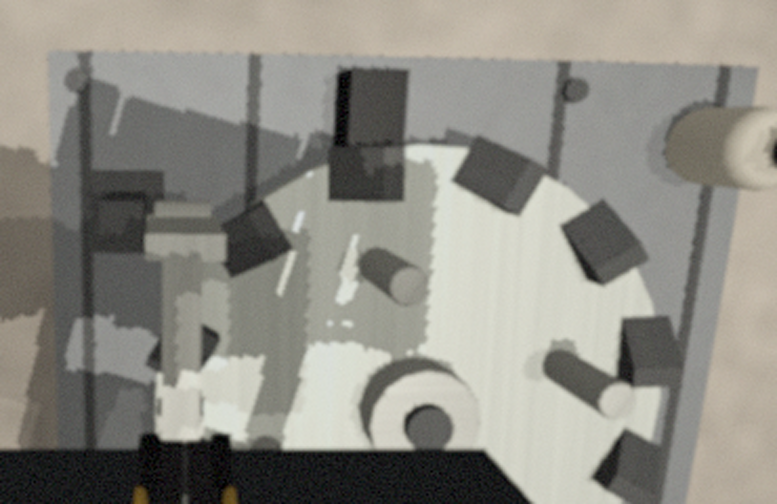

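Tab top is at about unit (76,97), which agrees with the model to about 2 mm. Descending.

Request:
{"fn": "send_rows", "kwargs": {"motion": [[[0,0,25],0],[[0,0,25],0],[[0,0,25],0],[[0,0,25],0],[[0,0,13],0]]}}

```text
time_s: 4.25
position: [0.5188, 0.1427, 0.1075]
tcp_rot: [[0.299, -0.954, 0.034], [-0.954, -0.3, -0.014], [0.023, -0.028, -0.999]]
force: [-1.1, 0.8, -0.8]
opening: 0.01
```

Request:
{"fn": "send_rows", "kwargs": {"motion": [[[0,0,0],0],[[0,0,0],0],[[0,-4,0],0],[[0,-4,0],0],[[0,-2,0],0]]}}

```text
time_s: 4.67
position: [0.528, 0.1459, 0.1066]
tcp_rot: [[0.299, -0.954, 0.03], [-0.954, -0.299, -0.014], [0.022, -0.024, -0.999]]
force: [-0.5, 0.3, 0.3]
opening: 0.003
```

```bash
python3 go.py "(62,96,104)" "(80,96,104)"
```

```text
t 4.67 unit pos [ 57.3  95.2 106.6] F unit [-0.4  0.4  0.3] open 0.0034839492320923697
yaw of tool x in unit -89.38827140012734 turn 0.011
(62,96,104) world [532.3 148.  104. ] tool shift [-0.8 -4.7  2.7]
(80,96,104) world [549.6 153.2 104. ] tool shift [ -0.6 -22.7   3.2]
```

Request:
{"fn": "send_rows", "kwargs": {"motion": [[[0,-3,1],0],[[0,-4,1],0],[[0,-4,0],0],[[0,-4,0],0],[[0,-4,0],0]]}}

```text
time_s: 5.08
position: [0.544, 0.1511, 0.1067]
tcp_rot: [[0.3, -0.954, 0.023], [-0.954, -0.301, -0.017], [0.023, -0.017, -1.0]]
force: [-2.5, -2.1, -1.5]
opening: 0.004
```

```bash
python3 go.py "(80,96,104)"
```

```text
t 5.08 unit pos [ 74.1  95.6 106.7] F unit [-3.  -1.3 -1.5] open 0.0036570201112833853
yaw of tool x in unit -89.30560334788443 turn 0.012
(80,96,104) world [549.6 153.2 104. ] tool shift [-0.4 -5.9  2.7]
```

Request:
{"fn": "send_rows", "kwargs": {"motion": [[[0,-3,1],0],[[0,-3,0],0],[[0,-3,0],0],[[0,0,0],0],[[0,0,0],0]]}}

```text
time_s: 5.5
position: [0.5535, 0.1544, 0.105]
tcp_rot: [[0.3, -0.954, 0.021], [-0.954, -0.301, -0.017], [0.022, -0.015, -1.0]]
force: [-2.1, -1.7, -0.2]
opening: 0.005
```

```bash
python3 go.py "(80,96,104)"; python3 -c "
from h import *
for n in('scene','wrist'): 
  im=capture(n)['image'];cv2.imwrite(f'pics/{n}2.png',im)
  if n=='scene': cv2.imwrite('pics/s2z.png',cv2.resize(im[190:380,240:440],None,fx=3,fy=3,interpolation=2))
"
```

```text
t 5.5 unit pos [ 84.1  96.  105. ] F unit [-2.5 -1.  -0.2] open 0.004506452132125062
yaw of tool x in unit -89.3007283027609 turn 0.012
(80,96,104) world [549.6 153.2 104. ] tool shift [-0.1  4.1  0.9]
```

View pics/s2z.png

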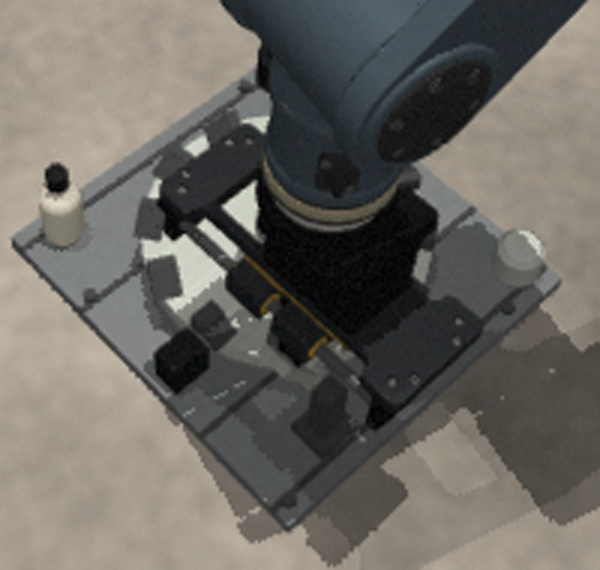

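View pics/wrist2.png

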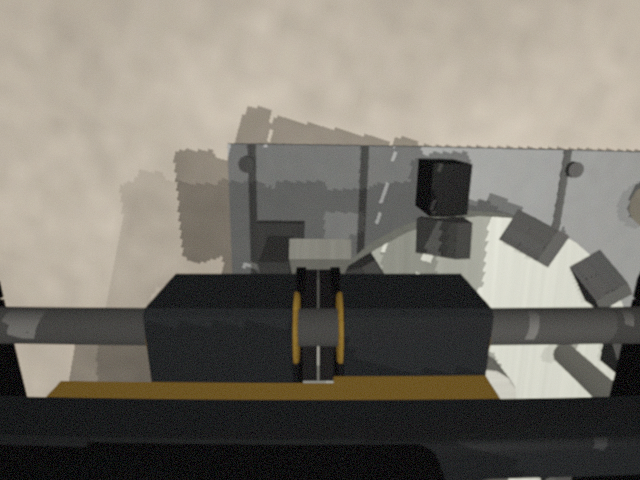

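The tab leans over (top at (320,250) in the wrist picture) at about 0.5 rad. I'll back off and rise.

Request:
{"fn": "send_rows", "kwargs": {"motion": [[[0,6,0],0.012],[[0,2,-15],0],[[0,0,-30],0],[[0,0,-30],0],[[0,10,0],0]]}}

```text
time_s: 6.02
position: [0.5399, 0.1512, 0.1823]
tcp_rot: [[0.285, -0.958, 0.035], [-0.958, -0.285, -0.013], [0.022, -0.03, -0.999]]
force: [0.5, -0.3, 0.6]
opening: 0.009
```

Request:
{"fn": "send_rows", "kwargs": {"motion": [[[30,28,0],0],[[30,28,0],0],[[30,28,0],0],[[25,22,0],0],[[10,10,0],0]]}}

```text
time_s: 6.43
position: [0.4684, -0.0027, 0.1854]
tcp_rot: [[0.291, -0.955, 0.062], [-0.956, -0.293, -0.013], [0.03, -0.056, -0.998]]
force: [0.9, 0.2, 0.3]
opening: 0.003
```

```bash
python3 go.py "(-62,-52,150)" "(-62,-52,80)"; python3 -c "
from h import *
for n in('scene','top','wrist'): 
  im=capture(n)['image'];cv2.imwrite(f'pics/{n}3.png',im)
  if n=='scene': cv2.imwrite('pics/s3z.png',cv2.resize(im[190:380,240:440],None,fx=3,fy=3,interpolation=2))
"
```

```text
t 6.43 unit pos [-42.7 -29.9 185.4] F unit [ 0.9 -0.1  0.3] open 0.0032458156059814404
yaw of tool x in unit -89.8471911472744 turn 0.003
(-62,-52,150) world [456.4 -29.5 150. ] tool shift [21.  21.3 34.9]
(-62,-52,80) world [456.4 -29.5  80. ] tool shift [ 18.9  25.2 104.7]
```

View pics/s3z.png

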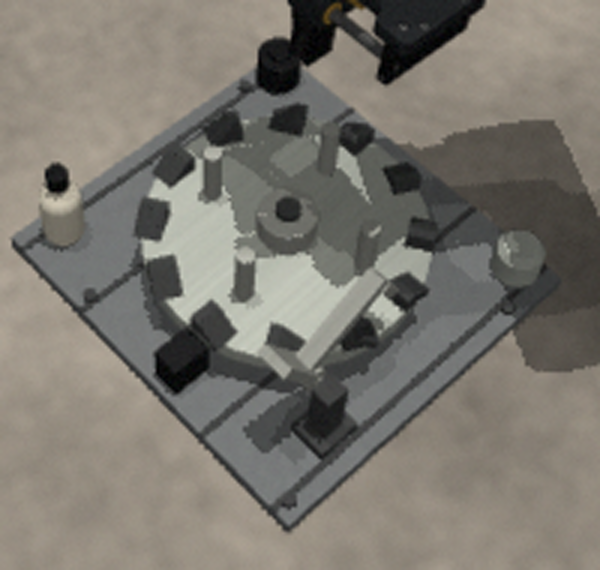

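View pics/wrist3.png

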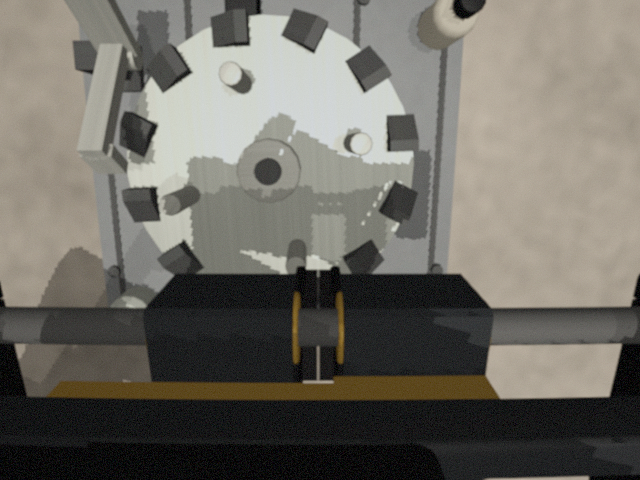

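The pawl is clearly up in the scene picture, with its bar risen at (340,320). Now to the −y side of the peg.

Request:
{"fn": "send_rows", "kwargs": {"motion": [[[12,10,0],0],[[12,9,10],0],[[0,2,25],0],[[0,2,25],0],[[0,2,20],0]]}}

```text
time_s: 7.0
position: [0.4699, -0.0317, 0.1084]
tcp_rot: [[0.292, -0.952, 0.09], [-0.955, -0.295, -0.017], [0.043, -0.081, -0.996]]
force: [-0.1, 0.7, 0.0]
opening: 0.004
```

```bash
python3 go.py "(-62,-54,80)"
```

```text
t 7.0 unit pos [-49.7 -58.  108.4] F unit [0.1 0.7 0. ] open 0.004118364619467217
yaw of tool x in unit -89.79107370382134 turn 0.004
(-62,-54,80) world [456.9 -31.4  80. ] tool shift [-5.2 14.6 27.1]
```

Request:
{"fn": "send_rows", "kwargs": {"motion": [[[-2,6,8],0],[[0,6,8],0],[[0,3,8],0],[[0,0,3],0],[[0,0,0],0]]}}

```text
time_s: 7.42
position: [0.4614, -0.03, 0.0747]
tcp_rot: [[0.296, -0.95, 0.093], [-0.954, -0.299, -0.015], [0.042, -0.084, -0.996]]
force: [-0.6, 0.3, -0.2]
opening: 0.006
```

```bash
python3 go.py "(-62,-54,80)" "(-62,-38,80)"; python3 -c "
from h import *
for n in('scene','wrist'): 
  im=capture(n)['image'];cv2.imwrite(f'pics/{n}4.png',im)
  if n=='scene': cv2.imwrite('pics/s4z.png',cv2.resize(im[190:380,240:440],None,fx=3,fy=3,interpolation=2))
"
```

```text
t 7.42 unit pos [-57.3 -53.9  74.7] F unit [-0.5  0.5 -0.2] open 0.006147504290556791
yaw of tool x in unit -89.52728902192284 turn 0.008
(-62,-54,80) world [456.9 -31.4  80. ] tool shift [ 0.3  4.3 -5.7]
(-62,-38,80) world [452.3 -16.1  80. ] tool shift [-15.7   4.1  -6.4]
```

View pics/s4z.png

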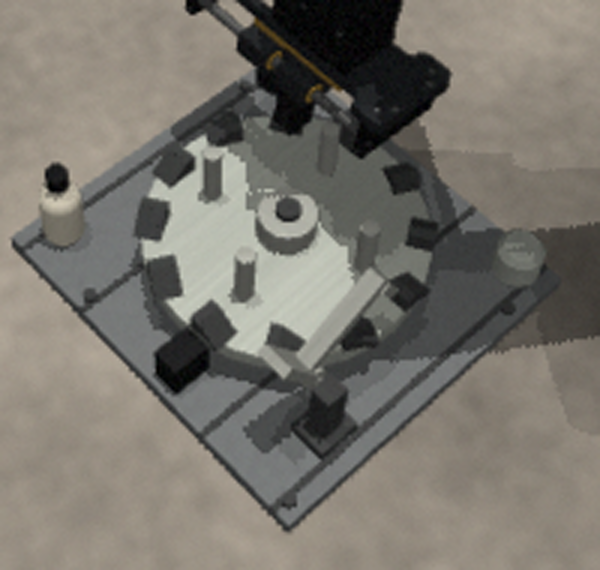

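View pics/wrist4.png

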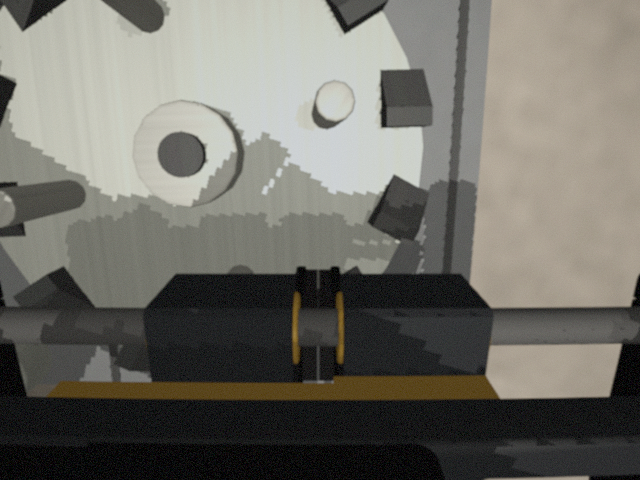

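Fingers stand at the −y side of the peg (peg at (240,270) in the wrist picture, just left of the fingers). Approaching gently to contact.

Request:
{"fn": "send_rows", "kwargs": {"motion": [[[-3,2,0],0],[[-3,1,0],0],[[-3,1,0],0],[[-3,0,0],0],[[-3,0,0],0]]}}

```text
time_s: 7.93
position: [0.4557, -0.0161, 0.0765]
tcp_rot: [[0.297, -0.95, 0.101], [-0.954, -0.3, -0.018], [0.047, -0.091, -0.995]]
force: [0.0, 0.6, 0.1]
opening: 0.002
```

Request:
{"fn": "send_rows", "kwargs": {"motion": [[[-3,0,0],0],[[-3,0,0],0],[[-3,0,0],0],[[0,0,0],0],[[0,0,0],0]]}}

```text
time_s: 8.35
position: [0.4524, -0.0066, 0.0767]
tcp_rot: [[0.298, -0.949, 0.102], [-0.953, -0.301, -0.019], [0.048, -0.091, -0.995]]
force: [0.2, -1.2, -0.3]
opening: 0.004
```

```bash
python3 go.py ; python3 -c "
from h import *
for n in('scene',): 
  im=capture(n)['image'];cv2.imwrite(f'pics/{n}5.png',im)
  if n=='scene': cv2.imwrite('pics/s5z.png',cv2.resize(im[190:380,240:440],None,fx=3,fy=3,interpolation=2))
"
```

```text
t 8.35 unit pos [-59.2 -28.9  76.7] F unit [-0.1 -1.2 -0.3] open 0.004455289998383408
yaw of tool x in unit -89.42547276785122 turn 0.01
```

View pics/s5z.png

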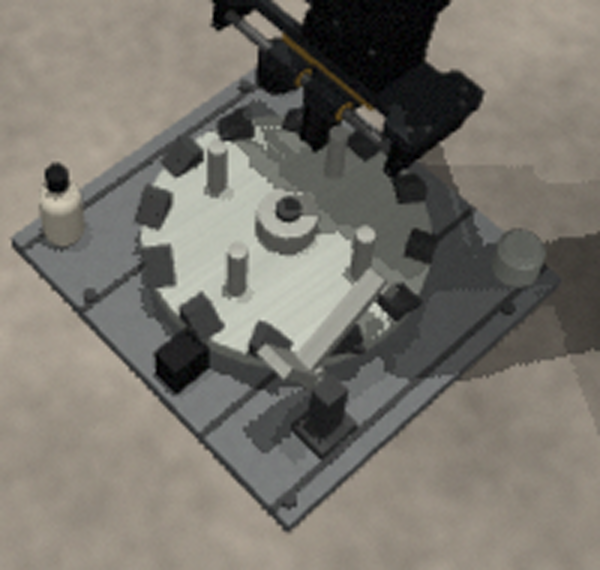

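```bash
cat > ang.py <<'E'
from h import *
import sys
q=np.load("pose2.npy")
c=capture("scene")
def angs(P):
    X=np.array([atz(c,(240+(x+.5)/3-.5,190+(y+.5)/3-.5),.1) for x,y in P])[:,:2]-q[:2]
    return np.degrees(np.arctan2(X[:,1],X[:,0])-q[2])%360,np.hypot(*X.T)*1000
np.set_printoptions(precision=1,suppress=True)
if __name__=="__main__":
    print(angs(eval(sys.argv[1])))
E
python3 ang.py "[(213,153),(328,130),(370,228),(245,254)]"; python3 ang.py "[(217,147),(338,130),(366,232),(237,250)]"
```

```text
(array([287.4, 197.4, 106.8,  17.8]), array([60.4, 59.6, 63.1, 61.7]))
(array([281.7, 191.9, 102.9,  12.1]), array([61. , 63.5, 62.4, 61.9]))
```

Peg tops show the wheel has turned back about 5.2° since contact; about 29.5° in total is wanted. Pushing on, then I'll measure.

Request:
{"fn": "send_rows", "kwargs": {"motion": [[[-4,0,0],0],[[-4,0,0],0],[[-4,0,0],0],[[-4,0,0],0],[[-4,0,0],0]]}}

```text
time_s: 8.92
position: [0.4467, 0.0121, 0.0758]
tcp_rot: [[0.297, -0.949, 0.103], [-0.954, -0.3, -0.02], [0.05, -0.092, -0.994]]
force: [-0.9, -2.9, 2.0]
opening: 0.001
```

Request:
{"fn": "send_rows", "kwargs": {"motion": [[[-1,0,0],0],[[0,0,0],0],[[0,0,0],0],[[0,0,0],0],[[0,0,0],0]]}}

```text
time_s: 9.33
position: [0.4461, 0.0149, 0.0757]
tcp_rot: [[0.298, -0.949, 0.103], [-0.953, -0.302, -0.02], [0.05, -0.092, -0.995]]
force: [-1.3, -2.1, 1.4]
opening: 0.006
```

```bash
python3 go.py ; python3 -c "
from h import *
for n in('scene',): 
  im=capture(n)['image'];cv2.imwrite(f'pics/{n}6.png',im)
  if n=='scene': cv2.imwrite('pics/s6z.png',cv2.resize(im[190:380,240:440],None,fx=3,fy=3,interpolation=2))
"
```

```text
t 9.33 unit pos [-59.   -6.5  75.7] F unit [-1.9 -1.6  1.4] open 0.006473117253715711
yaw of tool x in unit -89.40690054035892 turn 0.01
```

View pics/s6z.png

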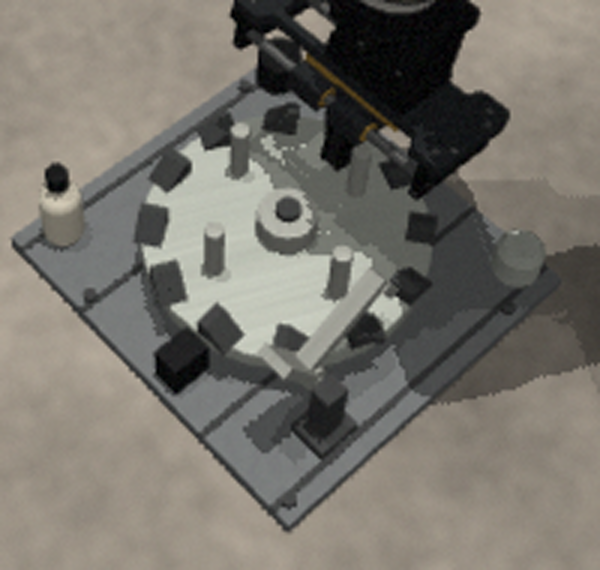

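```bash
cat > zz.py <<'E'
import cv2,sys,numpy as np
ims=[cv2.imread(f) for f in sys.argv[2:]]
cv2.imwrite(sys.argv[1],np.hstack([cv2.resize(i[215:315,280:380],None,fx=4,fy=4,interpolation=2) for i in ims])) if len(ims)<3 else None
E
python3 zz.py pics/cmp6.png pics/scene3.png pics/scene6.png
python3 ang.py "[(239,130),(359,147),(342,255),(213,231)]"
```

```text
(array([261. , 173. ,  79.8, 351.8]), array([61.2, 62.8, 63.8, 62.9]))
```

View pics/cmp6.png

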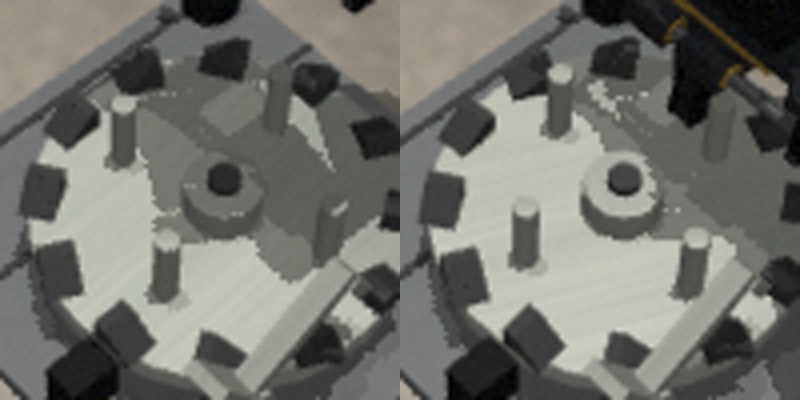

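Request:
{"fn": "send_rows", "kwargs": {"motion": [[[-2,0,0],0],[[-2,0,0],0],[[0,0,0],0],[[0,0,0],0],[[0,0,0],0]]}}

```text
time_s: 9.85
position: [0.4453, 0.0188, 0.0757]
tcp_rot: [[0.297, -0.949, 0.104], [-0.954, -0.301, -0.02], [0.05, -0.093, -0.994]]
force: [-0.5, -2.1, 0.7]
opening: 0.007
```

```bash
python3 go.py ; python3 -c "
from h import *
im=capture('scene')['image'];cv2.imwrite(f'pics/scene7.png',im)
"; python3 zz.py pics/cmp7.png pics/scene3.png pics/scene7.png
```

```text
t 9.85 unit pos [-58.7  -2.6  75.7] F unit [-1.  -1.8  0.7] open 0.007034997352576382
yaw of tool x in unit -89.48078156472683 turn 0.009
```

View pics/cmp7.png

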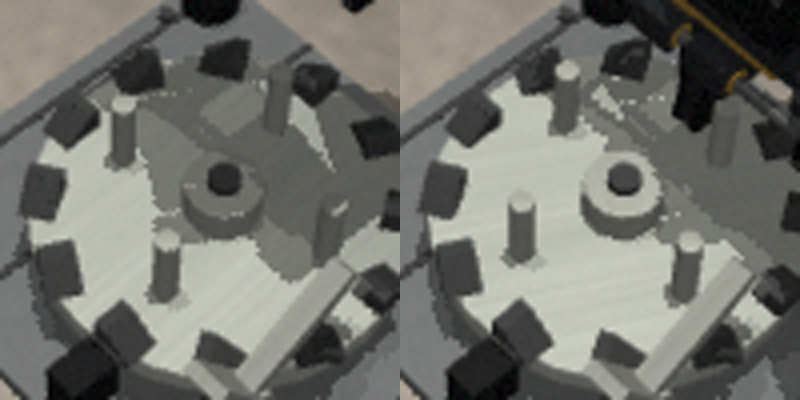

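Run:
```python
from ang import *
f=lambda P:angs([((280+(x+.5)/4-.5-240)*3+1,(215+(y+.5)/4-.5-190)*3+1) for x,y in P])
print(f([(124,104),(281,68),(340,205),(166,238)]),f([(168,70),(323,105),(288,240),(121,200)]))
```

```text
(array([287.3, 197.5, 107.9,  17.3]), array([60.6, 63.9, 66.2, 61.4])) (array([255.9, 167.6,  76.7, 347.1]), array([60.7, 61.2, 61.6, 61.6]))
```

The teeth now match the starting pattern: back about 30.7° (−0.49 to −0.54 rad). Retreating and going to the far side of the tab.

Request:
{"fn": "send_rows", "kwargs": {"motion": [[[5,0,0],0],[[3,0,-15],0],[[0,0,-30],0],[[0,0,-30],0],[[0,-5,-20],0]]}}

```text
time_s: 10.37
position: [0.4381, 0.0147, 0.1689]
tcp_rot: [[0.296, -0.951, 0.087], [-0.954, -0.299, -0.014], [0.04, -0.079, -0.996]]
force: [0.9, 0.7, -0.7]
opening: 0.009
```

```bash
python3 go.py "(130,96,170)"; python3 -c "
from h import *
im=capture('scene')['image'];cv2.imwrite(f'pics/scene8.png',im)
"; python3 zz.py pics/cmp8.png pics/scene7.png pics/scene8.png
```

```text
t 10.37 unit pos [-66.7  -4.4 168.9] F unit [ 1.1  0.4 -0.7] open 0.00912464168680721
yaw of tool x in unit -89.5373115751964 turn 0.008
(130,96,170) world [597.4 167.6 170. ] tool shift [ -98.7 -197.3   10.5]
```

View pics/cmp8.png

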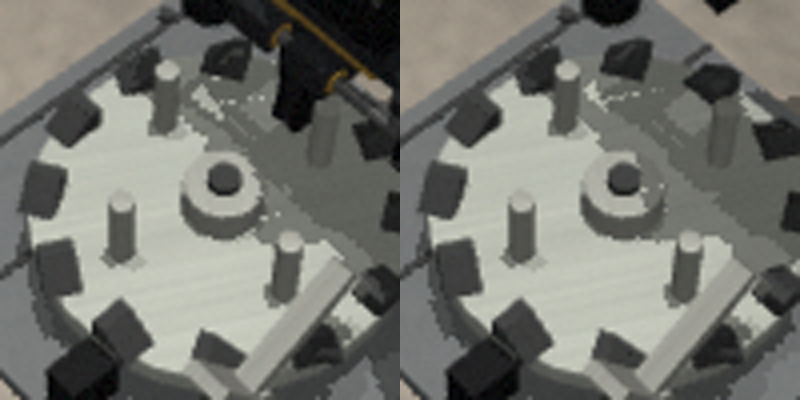

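Wheel stayed put (pegs unchanged). Crossing over the tab at 170 mm.

Request:
{"fn": "send_rows", "kwargs": {"motion": [[[-18,-36,-3],0],[[-18,-36,-3],0],[[-18,-36,0],0],[[-18,-36,0],0],[[-16,-32,0],0]]}}

```text
time_s: 10.83
position: [0.5808, 0.1501, 0.1903]
tcp_rot: [[0.285, -0.954, 0.091], [-0.958, -0.288, -0.016], [0.042, -0.082, -0.996]]
force: [-0.2, -0.9, 1.1]
opening: 0.009
```

Request:
{"fn": "send_rows", "kwargs": {"motion": [[[-4,-10,0],0],[[0,-5,0],0],[[0,0,0],0],[[0,0,0],0],[[0,0,0],0]]}}

```text
time_s: 11.25
position: [0.5985, 0.1632, 0.1887]
tcp_rot: [[0.29, -0.952, 0.092], [-0.956, -0.293, -0.013], [0.04, -0.084, -0.996]]
force: [-0.0, -0.3, 0.9]
opening: 0.009
```

```bash
python3 go.py "(132,96,170)" "(132,96,100)"
```

```text
t 11.25 unit pos [129.7  91.4 188.7] F unit [-0.1 -0.3  0.9] open 0.009316644383571349
yaw of tool x in unit -89.88824139873591 turn 0.002
(132,96,170) world [599.3 168.2 170. ] tool shift [-5.3 -0.7 18.6]
(132,96,100) world [599.3 168.2 100. ] tool shift [-8.1  5.2 88.3]
```

Request:
{"fn": "send_rows", "kwargs": {"motion": [[[-3,0,18],0],[[-3,1,20],0],[[-2,2,20],0],[[0,2,20],0],[[0,0,10],0]]}}

```text
time_s: 11.67
position: [0.5966, 0.1628, 0.1009]
tcp_rot: [[0.284, -0.954, 0.094], [-0.958, -0.287, -0.014], [0.041, -0.086, -0.995]]
force: [-0.5, 0.5, -0.5]
opening: 0.007
```

Request:
{"fn": "send_rows", "kwargs": {"motion": [[[0,2,0],0],[[0,2,0],0],[[0,2,0],0],[[0,0,0],0],[[0,0,0],0]]}}

```text
time_s: 12.08
position: [0.5905, 0.159, 0.1015]
tcp_rot: [[0.28, -0.955, 0.096], [-0.959, -0.283, -0.013], [0.04, -0.088, -0.995]]
force: [-0.4, -0.1, 0.3]
opening: 0.007
```

```bash
python3 go.py "(112,96,100)" "(91,96,100)"; python3 -c "
from h import *
im=capture('scene')['image'];cv2.imwrite(f'pics/scene9.png',im)
cv2.imwrite('pics/s9z.png',cv2.resize(im[190:380,240:440],None,fx=3,fy=3,interpolation=2))
"
```

```text
t 12.08 unit pos [120.9  89.8 101.5] F unit [-0.4 -0.   0.3] open 0.007208534034991741
yaw of tool x in unit -90.49683515977375 turn -0.009
(112,96,100) world [580.2 162.5 100. ] tool shift [-6.2  9.   0.5]
(91,96,100) world [560.1 156.4 100. ] tool shift [-6.  29.9 -1.3]
```

View pics/s9z.png

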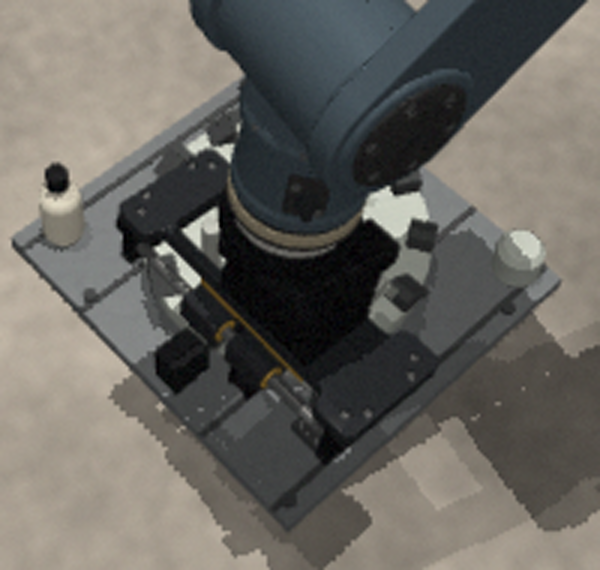

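Request:
{"fn": "send_rows", "kwargs": {"motion": [[[-2,5,0],-0.009],[[-1,5,0],0],[[-1,5,0],0],[[0,4,0],0],[[0,4,0],0]]}}

```text
time_s: 12.55
position: [0.5733, 0.1565, 0.1043]
tcp_rot: [[0.29, -0.95, 0.114], [-0.956, -0.293, -0.012], [0.045, -0.106, -0.993]]
force: [2.0, 1.0, 1.4]
opening: 0.001
```

```bash
python3 go.py "(91,96,100)"
```

```text
t 12.55 unit pos [103.7  92.3 104.3] F unit [2.2 0.4 1.4] open 0.0007164933043383767
yaw of tool x in unit -89.92016860034458 turn 0.001
(91,96,100) world [560.1 156.4 100. ] tool shift [-3.9 13.1  2.7]
```

Request:
{"fn": "send_rows", "kwargs": {"motion": [[[0,3,1],0],[[0,3,1],0],[[0,3,1],0],[[0,2,0],0],[[0,0,0],0]]}}

```text
time_s: 12.97
position: [0.5633, 0.1538, 0.1004]
tcp_rot: [[0.289, -0.95, 0.119], [-0.956, -0.292, -0.01], [0.045, -0.111, -0.993]]
force: [1.5, 0.4, 1.6]
opening: 0.002
```

```bash
python3 go.py "(91,96,100)"
```

```text
t 12.97 unit pos [ 93.3  92.6 100.4] F unit [ 1.6 -0.1  1.6] open 0.0024918617145873877
yaw of tool x in unit -89.98508969164091 turn 0.0
(91,96,100) world [560.1 156.4 100. ] tool shift [-3.4  2.3 -0.1]
```

Request:
{"fn": "send_rows", "kwargs": {"motion": [[[0,1.5,0],0],[[0,1.5,0],0],[[0,1,0],0],[[0,0,0],0],[[0,0,0],0]]}}

```text
time_s: 13.38
position: [0.5634, 0.1538, 0.1004]
tcp_rot: [[0.287, -0.949, 0.129], [-0.957, -0.291, -0.008], [0.045, -0.121, -0.992]]
force: [2.5, 1.4, 2.0]
opening: 0.004
```

Request:
{"fn": "send_rows", "kwargs": {"motion": [[[0,1.5,0],0],[[0,1.5,0],0],[[0,1,0],0],[[0,0,0],0],[[0,0,0],0]]}}

```text
time_s: 13.8
position: [0.5636, 0.1539, 0.1006]
tcp_rot: [[0.286, -0.948, 0.138], [-0.957, -0.289, -0.005], [0.045, -0.131, -0.99]]
force: [4.1, 1.3, 2.1]
opening: 0.001
```

```bash
python3 go.py "(91,96,100)"
```

```text
t 13.8 unit pos [ 93.7  92.6 100.6] F unit [4.3 0.  2.1] open 0.0013215319853702458
yaw of tool x in unit -90.15942319385441 turn -0.003
(91,96,100) world [560.1 156.4 100. ] tool shift [-3.4  2.7  0.1]
```

Request:
{"fn": "send_rows", "kwargs": {"motion": [[[0,4,0],0],[[0,4,0],0],[[0,4,0],0],[[0,4,0],0],[[0,4,0],0]]}}

```text
time_s: 14.22
position: [0.5644, 0.1536, 0.1016]
tcp_rot: [[0.279, -0.943, 0.183], [-0.959, -0.282, 0.006], [0.045, -0.177, -0.983]]
force: [10.2, 7.4, -3.4]
opening: 0.008
```

```bash
python3 go.py "(91,96,100)"; python3 -c "
from h import *
for n in ('scene','top','wrist'):
  im=capture(n)['image'];cv2.imwrite(f'pics/{n}10.png',im)
"
```

```text
t 14.22 unit pos [ 94.3  92.1 101.6] F unit [11.9  4.1 -3.4] open 0.008276491726139803
yaw of tool x in unit -90.57943178097558 turn -0.01
(91,96,100) world [560.1 156.4 100. ] tool shift [-3.9  3.6  0.8]
```

View pics/wrist10.png

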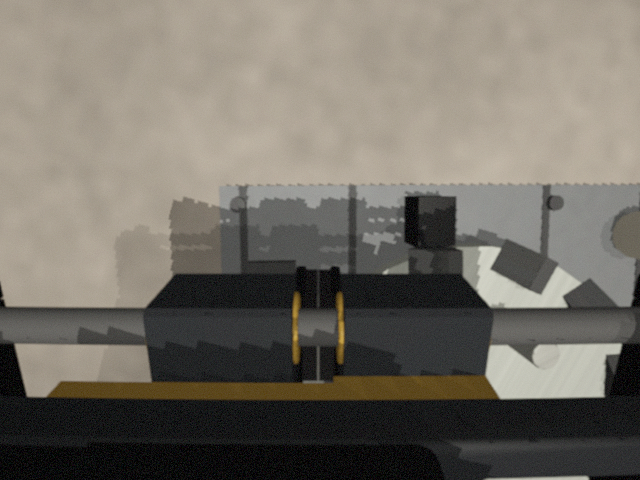

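View pics/scene10.png

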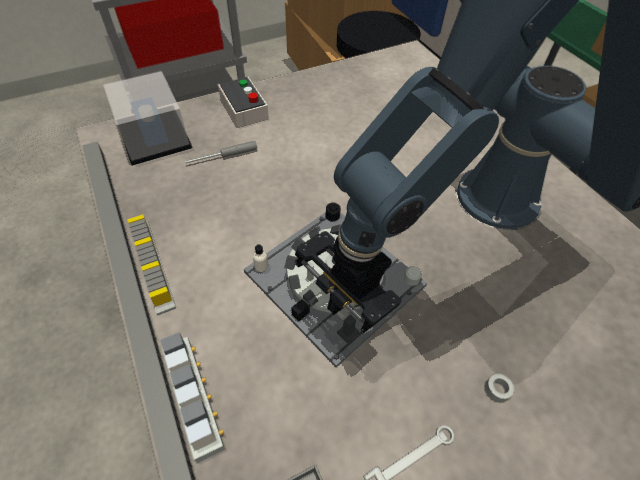

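It stops firmly at 12 N, at the place where the tab should be upright. Backing off along +x and rising, with the tilt allowed for, then I'll look.

Request:
{"fn": "send_rows", "kwargs": {"motion": [[[0,-10,0],0],[[0,-10,0],0],[[0,-9,-25],0],[[0,-9,-30],0],[[0,-8,-30],0]]}}

```text
time_s: 14.78
position: [0.5787, 0.1641, 0.1824]
tcp_rot: [[0.281, -0.95, 0.137], [-0.959, -0.284, -0.0], [0.039, -0.132, -0.991]]
force: [0.1, 0.2, -0.1]
opening: 0.008
```

Request:
{"fn": "send_rows", "kwargs": {"motion": [[[30,0,-20],0],[[35,0,-10],0],[[35,0,0],0],[[35,0,0],0],[[20,0,0],0]]}}

```text
time_s: 15.2
position: [0.6127, 0.0163, 0.2229]
tcp_rot: [[0.295, -0.947, 0.125], [-0.955, -0.297, 0.001], [0.036, -0.12, -0.992]]
force: [0.3, -0.2, 1.1]
opening: 0.008
```

Request:
{"fn": "send_rows", "kwargs": {"motion": [[[20,25,0],0],[[20,30,0],0],[[20,30,0],0],[[20,30,0],0],[[10,30,0],0]]}}

```text
time_s: 15.62
position: [0.4959, -0.1186, 0.2055]
tcp_rot: [[0.297, -0.948, 0.111], [-0.954, -0.299, 0.004], [0.029, -0.108, -0.994]]
force: [0.7, -1.1, 0.2]
opening: 0.005
```

```bash
python3 go.py "(91,96,100)"; python3 -c "
from h import *
for n in ('scene','top','wrist'):
  im=capture(n)['image'];cv2.imwrite(f'pics/{n}11.png',im)
  if n=='scene':cv2.imwrite('pics/s11z.png',cv2.resize(im[190:380,240:440],None,fx=3,fy=3,interpolation=2))
  if n=='top':cv2.imwrite('pics/t11z.png',cv2.resize(im[165:340,200:385],None,fx=3.2,fy=3.2,interpolation=2))
"
```

```text
t 15.62 unit pos [ -49.9 -148.7  205.5] F unit [ 0.4 -1.3  0.2] open 0.004934316523271541
yaw of tool x in unit -89.47850020849299 turn 0.009
(91,96,100) world [560.1 156.4 100. ] tool shift [-246.4 -131.7  113.2]
```

View pics/s11z.png

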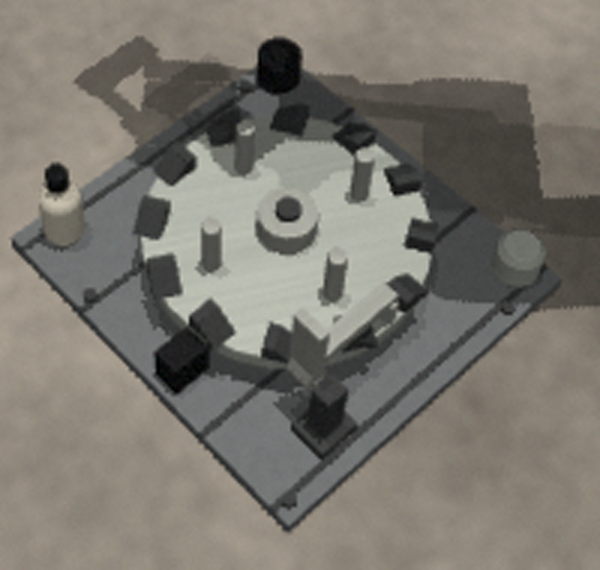

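View pics/t11z.png

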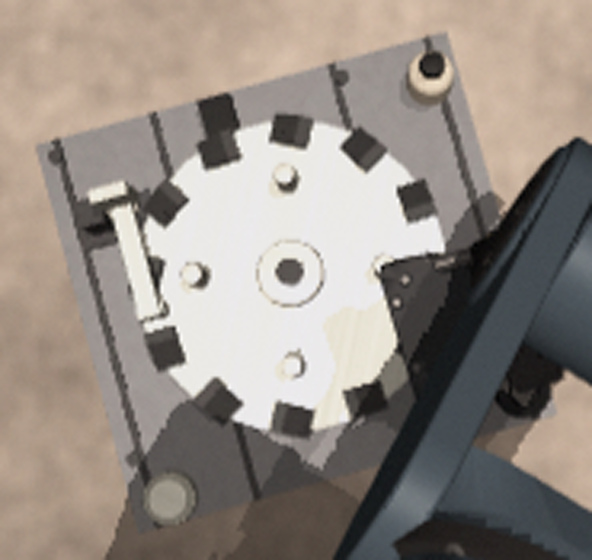

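Run:
```python
import cv2,numpy as np
a,b=[cv2.imread(f'pics/{f}.png') for f in('scene0','scene11')]
cv2.imwrite('pics/c11.png',np.hstack([cv2.resize(i[270:350,310:390],None,fx=5,fy=5,interpolation=0) for i in(a,b)]))
a,b=[cv2.imread(f'pics/{f}.png') for f in('top0','top11')]
cv2.imwrite('pics/c11t.png',np.hstack([cv2.resize(i[205:295,215:295],None,fx=5,fy=5,interpolation=0) for i in(a,b)]))
```

```text
(no output)
```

View pics/c11.png

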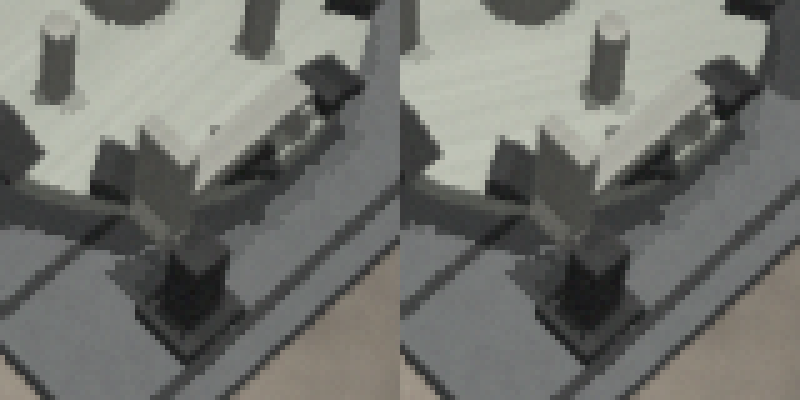

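View pics/c11t.png

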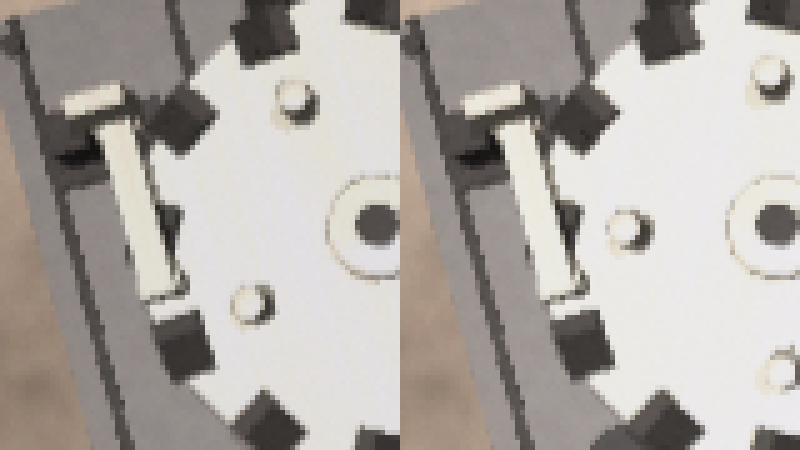

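Run:
```python
import cv2,numpy as np
from h import *
a,b=[cv2.imread(f'pics/{f}.png') for f in('scene0','scene11')]
cv2.imwrite('pics/c12.png',np.hstack([cv2.resize(i[275:320,332:382],None,fx=8,fy=8,interpolation=0) for i in(a,b)]))
def tm(a,b,x0,y0,x1,y1):
    t=a[y0:y1,x0:x1];r=cv2.matchTemplate(b[y0-6:y1+6,x0-6:x1+6],t,cv2.TM_CCOEFF_NORMED);_,v,_,p=cv2.minMaxLoc(r);return p[0]-6,p[1]-6,round(v,3)
print("scene tab",tm(a,b,334,291,350,312),"bar",tm(a,b,350,283,372,304))
c,d=[cv2.imread(f'pics/{f}.png') for f in('top0','top11')]
print("top tab",tm(c,d,225,218,243,232),"bar end",tm(c,d,238,245,253,268))
q=np.load("pose2.npy");cam=capture("scene")
def W(p):
    cc,s=np.cos(q[2]),np.sin(q[2]);p=np.array(p)/1000
    return [q[0]+cc*p[0]-s*p[1],q[1]+s*p[0]+cc*p[1],p[2]]
for th in(0,.05,.1,.2):
    print(th,proj(cam,W((75+60*np.sin(th),95,66+60*np.cos(th))))[0],proj(cam,W((75-75*np.cos(th),95,70+75*np.sin(th))))[0])
```

```text
scene tab (0, 0, 0.988) bar (0, 0, 0.832)
top tab (0, 0, 0.999) bar end (0, 0, 0.979)
0 [343.20341104 297.46356186] [367.68094333 289.47025406]
0.05 [342.05553022 298.43555202] [367.84524183 288.54555204]
0.1 [340.90241921 299.44809571] [367.94647191 287.67095912]
0.2 [338.59405134 301.58340278] [367.9563373  286.08207862]
```

View pics/c12.png

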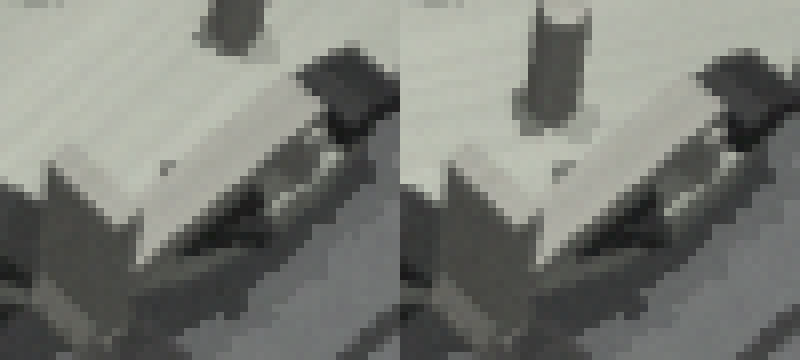

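The tab and bar sit on the same pixels as at the start (0 px shift in both views), so the pawl is fully down. The teeth match one notch on, and nothing is touching. Handing in.

```bash
python3 -c "
from h import *
a,b=cv2.imread('pics/scene0.png'),cv2.imread('pics/scene11.png')
for n,(x,y) in dict(puckA=(413,273),puckB=(333,211),oil=(260,259),collar=(500,388),spanner=(415,455),driver=(225,153)).items():
    t=a[y-12:y+12,x-12:x+12];r=cv2.matchTemplate(b[y-17:y+17,x-17:x+17],t,5);m=cv2.minMaxLoc(r);print(n,m[3][0]-5,m[3][1]-5,round(m[1],2))
print(bot.read_state()['force']);print(bot.hand_in())"
```

```text
puckA 0 1 0.75
puckB 0 0 0.96
oil 0 0 1.0
collar 0 0 1.0
spanner 0 0 1.0
driver 0 0 1.0
[0.39747137 0.67555122 0.16825513]
the job is handed in; nothing more can be done
None
```

The wheel is one notch back with the pawl down again, and I handed the job in at about 16 s of the 56 s allowed. With the closed fingertips I pushed the tab over to about 0.5 rad. I then pushed the −x peg toward +y to turn the wheel back, and pushed the tab upright until it stopped firmly at about 12 N.

**Last checks:**
- **Wheel:** it turned about −30.7° (−0.54 rad) by the change in peg positions, or −0.49 rad measured against the unit. Both are inside the −0.57 to −0.42 window, and the teeth match the starting pattern.
- **Pawl:** the tab and bar match their starting position to 0 px in the scene and top views, so the pawl is fully down.
- **Loose parts:** puck_b, the oil bottle, driver, spanner and collar show no shift. Puck_a showed a 1-pixel offset on a weak match (0.75). It lay in the arm's shadow and the gripper never came near it, so I don't think it moved.

**What disagreed:**
- My first fit of the unit's pose was about 3° off in yaw because of a bad network reading for the tab. I corrected it using the plate corners.
- The tool picked up a tilt of up to about 10° during the pushes, and I allowed for it in the moves.

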